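# Pack the turned test pieces in a two-layer case

## Robot

A 6-joint arm with a two-finger parallel gripper is mounted at the origin on a cart in front of the work surface, level with it; the furniture and walls round the work are solid. World frame = base frame: x ahead of the robot, y to its left, z up, the work surface at z = 0. Lengths are in m, angles in degrees, forces in N, time in s.
With the tool pointing down it reaches from about 0.275 to 0.85 m from the base axis. Payload 19 kg.
Tool frame: the origin (TCP) lies at the very end of the fingers, on their centre line; the grasp point (between the pads) lies 19 mm behind it; z points along the fingers, y is the line along which they close (so a half turn about z gives the same grasp; the last joint's range is limited). The gripper opens to 85 mm and grips with 20 to 120 N. Pads are 22 mm wide; open, the fingers measure 114 mm over their backs; the gripper's body (76 mm by 85 mm) begins 54 mm behind the grasp point. The pads swing forward as they close: fully open they stand 13 mm farther back than shut.
Start: joints at [-81.475, 8.623, 82.357, -0, 89.026, -7.678], TCP at [0.16, -0.552, 0.231] pointing down, gripper open.
Joint ranges: [-160.23, 160.23], [-39.13, 120.54], [6.94, 153.29], [-79.49, 259.48], [9.18, 160.14], [-161.06, 161.06]. Speed limits (degrees/s): [108.29, 108.29, 127.2, 172.46, 172.46, 172.46].

## Interface

Orientations are given as [roll, pitch, yaw] about the fixed x, y, z axes, in that order (R = Rz(yaw) Ry(pitch) Rx(roll)).
In Python, from plant import arm, viewer, ticket gives the robot as it stands.
- The arm moves only by the tool step_arm, never from a script. Its arguments are lists of equal length, an entry for each row: "slide": the shift along the tool's x, y, z in cm, a list of three; "delta_rot": the turn, a rotation vector about the tool's x, y, z in rad, a list of three; "fingers": the finger opening in cm, from 0 to 8.54. In form: {"slide": [[x, y, z], ...], "delta_rot": [[wx, wy, wz], ...], "fingers": [fingers, ...]}. A call has 1 to 8 rows; each row shifts and turns the commanded pose from where the row before left it, along the tool's axes as they then stand; what a row does not reach is not made up. A row lasts 1/8 s, in which the tool goes at most 62.5 mm and 10.7 degrees, less where a joint would pass 70% of its speed; a pose out of reach is approached as far as the arm can. A call with a gripper value outside its range is refused whole. The fingers move at their own pace and stop on an object; "grip_force" is the grip in N (left out, the last holds). Time passes only in rows, so rows that do not move let the fingers close. It gives the time, the measured TCP pose, the force, the opening and the grip force at its end, in the units of the state.
- arm.sense(): the state, without advancing time (a new reading comes with each control period).
- viewer.grab_frame(name): name is "side" or "top"; returns a dict with "color" (420x560x3 uint8, red, green, blue), "range_z" (420x560 float32, m along the optical axis (not along the pixel's ray), 0 where there is no reading), "fx", "fy", "cx", "cy" (pixels), "extrinsics" (4x4, takes a point from camera to world coordinates). Camera axes: x right, y up, looking along -z (the intrinsics and any distortion apply to the point x, -y, -z); pixel columns grow to the right and rows downward; lengths in m; the calibration is good to about 2 mm. A picture is of the moment at which its call begins.
- ticket.close_job(): hands the job in; it is judged then, once.
Trained networks look in a picture, given as the dict that the camera call returned (one of the last four; its "shot" number tells which), for a name from the list of things; names that differ only in an ending like _2 or _b are one class to them, and where a whole thing is asked for, a point or a joint stands for the part that bears it (a point fixed in the world has none). Each returns a list of dicts, best first, with "p" (0 to 1); they miss things now and then, are a little off and sometimes report something else, mostly with a low value. They report only what shows in the picture. A call takes as long as a camera call. They do not tell look-alikes from the thing itself.
- viewer.look_for(picture, query): "location" ([x, y, z] in m, in world coordinates, good to about 4 mm: the middle of the surface that is visible of it).
- viewer.tip_of(picture, query): "location" ([x, y, z] in m, in world coordinates, good to about 4 mm: a listed point, or the origin of a listed thing).
The state is a dict: "t": time; "joints": joint angles; "joint_vel": joint speeds; "joint_efforts": joint torques, N m; "ee_pos": TCP position; "tool_rot": TCP orientation; "force": force on the tool from outside, world axes, zero at the start; "moment": the same for the moment, N m; "opening": opening from 0.0 (shut) to 1.0 (fully open); "grasp_force": force on a finger pad.
Only numpy, scipy, OpenCV 4.12 (cv2) and the standard library are available. Lean on these libraries where they do the work, as an engineer would, in place of code of your own. Each camera call takes 0.05 s, during which the arm holds its last target. There are 200 camera calls.

## Task

Pack the three round turned test pieces for shipping in the two-layer case: first lay the larger flat disc in the larger round recess and the smaller flat disc in the smaller recess, then fit the divider plate (either way round) flat on the ledges inside the case walls, and last stand the tall cylinder upright inside the ring on the divider. Leave the hexagon nut and the two bolts standing where they are.

Things in the scene. Friction and masses are not known exactly. Their poses are not given: they have to be found in the camera images.
- large_disc: the larger flat round test piece: bare steel-grey disc, 30 mm diameter, 12 mm high, lying flat; origin at the centre of its underside, z up
- small_disc: the smaller flat round test piece: whitish disc, 25 mm diameter, 10 mm high, lying flat; origin at the centre of its underside, z up
- cylinder: the tall round test piece: tan (buff) cylinder, 16 mm diameter, 30 mm high, standing; origin at the centre of its underside, z up
- divider: loose grey painted metal plate, 138 (its x) x 110 (y) x 4 mm, about 0.15 kg, flat on the worktop; origin: centre of its underside. Heights from there: black bar handle on its centre, 36 mm long in x, 12 mm thick in y, grip bar 23 to 34 mm up on narrower posts; black ring centred at x = +42, y = 0 mm, inner diameter 30, outer 38, top 12 mm up, its floor is the plate (4 mm up)
- case: fixed open case, outer 158 (its x) x 130 (y) x 30 mm, grey walls 4 mm; origin under its centre. White floor 8 mm up; two round recesses with black bottoms 4 mm up: larger, diameter 48, at x = -26, y = 0 mm; smaller, diameter 38, at x = +30, y = 0. Along each x end a grey ledge 20 mm wide, top 22 mm up, bears the divider (long sides together, 6 mm play to the walls all round)
- nut: bystander: steel hexagon nut, 19 mm across flats, 10 mm high, with a threaded hole, lying flat; origin at the centre of its underside. (Tall fixed things round the work: a monitor screen, upright, front about x = 0.61 m from y = -0.1 to 0.55 m, up to about 0.5 m; a microscope at y below -0.42 m, its head overhanging towards the robot)
- bolt_a: bystander: steel hexagon bolt standing on its head, 15 mm wide, 30 mm high; origin at the centre of its underside
- bolt_b: bystander: a second such bolt standing on its head, 15 mm wide, 30 mm high; origin at the centre of its underside
Things that resemble listed ones, but are neither listed nor needed, are in the scene too. Leave any pink look-alike of the small_disc alone.

How it is judged:
By the outcome, as a careful person would: the job done as asked, in the order asked, and still so for the second after the job is handed in, with the robot touching nothing.
It also fails if it takes over 120 s, if anything falls off the work surface, if the arm or the gripper's body presses on something with over 40 N, if the wrist force passes 120 N, or if a joint passes its speed limit or range.

## Working session

There is one attempt and no reset: what is moved stays moved. The work goes in short steps, Python scripts to look and compute and a tool call to move; the robot and the scene stay as the last step left them, time stands still between calls to the robot, and variables do not carry over. Pictures are saved under pics/ and viewed, at most 14 in all, crops included, and the job is handed in when it is done.

Besides the shell and the picture viewer there is one more tool, called after ">>>" by a JSON object that holds its "name" and its "arguments", one argument or row to a line. step_arm: Moves the arm, as the interface text tells. Its arguments: {"type":"object","properties":{"slide":{"type":"array","items":{"type":"array","items":{"type":"number"}}},"delta_rot":{"type":"array","items":{"type":"array","items":{"type":"number"}}},"fingers":{"type":"array","items":{"type":"number"}},"grip_force":{"type":"number"}},"required":["slide","delta_rot","fingers"]}

```bash
mkdir -p pics; ls
cat > h.py <<'E'
import numpy as np, cv2
from plant import arm, viewer, ticket
def save(f,name): cv2.imwrite('pics/'+name+'.png', f['color'][:,:,::-1])
def cloud(f):
    z=f['range_z']; v,u=np.mgrid[0:z.shape[0],0:z.shape[1]]
    p=np.stack([(u-f['cx'])/f['fx']*z,-(v-f['cy'])/f['fy']*z,-z,np.ones_like(z)],-1)
    w=p@np.array(f['extrinsics']).T
    w=w[...,:3]; w[z==0]=np.nan
    return w
def px(f,P):
    c=np.linalg.inv(f['extrinsics'])@np.append(P,1); return (f['cx']+f['fx']*c[0]/-c[2], f['cy']-f['fy']*c[1]/-c[2])
E
python3 - <<'E'
from h import *
print(arm.sense())
for n in ['top','side']:
    f=viewer.grab_frame(n); save(f,n+'0'); print(n,{k:f[k] for k in f if k not in('color','range_z')})
    for q in ['large_disc','small_disc','cylinder','divider','case','nut','bolt_a']:
        print(q,[(np.round(d['location'],3).tolist(),round(d['p'],2),[int(a) for a in px(f,d['location'])]) for d in viewer.look_for(f,q)[:4]])
E
```

```text
pics
{'t': 0.0, 'joints': array([-8.14754429e+01,  8.64907346e+00,  8.23909000e+01,  1.02732185e-03,
        8.90273128e+01, -7.67692446e+00]), 'joint_vel': array([-0.11407863, -0.02076412,  0.0237159 ,  0.12827113,  0.08731973,
       -0.03068597]), 'joint_efforts': array([ 2.48930453e-03, -7.13058472e+01, -5.70860445e+01,  1.06296461e-04,
        8.99394712e-03, -2.35538403e-05]), 'ee_pos': array([ 0.16039165, -0.55192682,  0.23071243]), 'tool_rot': array([-1.79933454e+02, -1.00065160e-02,  1.62014577e+01]), 'force': array([ 0.42078192, -0.38384823,  0.85993485]), 'moment': array([ 0.03489546, -0.04557904,  0.00349618]), 'grasp_force': 0.0, 'opening': 0.9978233783292586}
top {'fx': 396.69733057483245, 'fy': 396.69733057483245, 'cx': 271.233418041692, 'cy': 212.67637599952576, 'extrinsics': array([[ 0.0121056 ,  0.9937972 , -0.11054676,  0.38963675],
       [-0.99991732,  0.01251089,  0.0029733 , -0.03610887],
       [ 0.0043379 ,  0.11050163,  0.99386648,  0.87696266],
       [ 0.        ,  0.        ,  0.        ,  1.        ]]), 'shot': 1}
large_disc [([0.406, -0.28, 0.015], 0.48
[... 414 characters left out ...]
 204.14104391556202, 'extrinsics': array([[ 0.91877847,  0.21944648, -0.32816057,  0.20484915],
       [-0.3947655 ,  0.50542828, -0.76726948, -0.69869329],
       [-0.00251295,  0.83449715,  0.55100652,  0.49759726],
       [ 0.        ,  0.        ,  0.        ,  1.        ]]), 'shot': 2}
large_disc [([0.404, -0.29, 0.011], 0.74, [293, 309])]
small_disc [([0.417, -0.207, 0.01], 0.66, [279, 272]), ([0.436, -0.129, 0.012], 0.6, [271, 241])]
cylinder [([0.565, -0.213, 0.017], 0.48, [358, 248])]
divider [([0.439, 0.002, 0.004], 0.74, [248, 207])]
case [([0.46, 0.257, 0.014], 0.56, [220, 149]), ([0.562, -0.298, 0.018], 0.56, [386, 279])]
nut [([0.478, -0.215, 0.009], 0.5, [314, 266])]
bolt_a []
```

Run:
```python
import cv2
t=cv2.imread('pics/top0.png'); 
cv2.imwrite('pics/top0c.png',cv2.resize(t[130:300,60:440],None,fx=2.1,fy=2.1,interpolation=cv2.INTER_CUBIC))
s=cv2.imread('pics/side0.png'); cv2.imwrite('pics/side0c.png',cv2.resize(s[110:350,120:440],None,fx=2.4,fy=2.4,interpolation=cv2.INTER_CUBIC))
```

```text
(no output)
```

View pics/top0c.png

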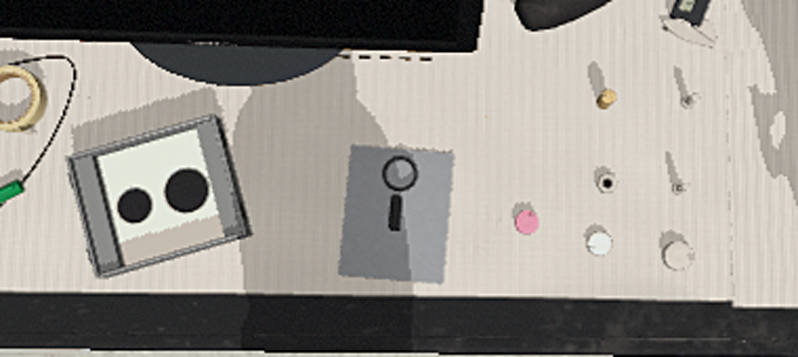

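View pics/side0c.png

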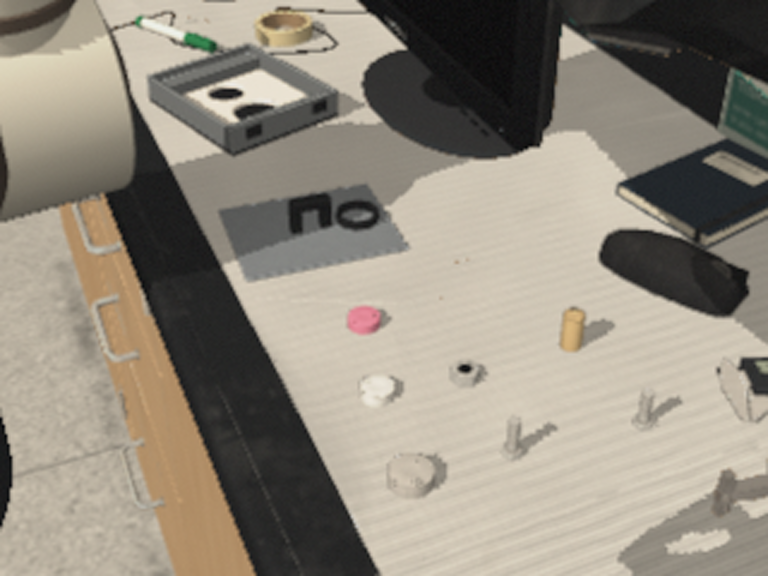

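The pictures show the large disc (top crop 678,254), white small disc (600,243), pink look-alike (527,222), nut (606,183), cylinder (606,98), and bolts (688,98) and (678,187). The divider's ring points to world +x. The case's larger recess is at crop (186,190) and the smaller one at (135,205). I'll refine the positions using depth.

```bash
cat >> h.py <<'E'
def blob(W,c,r,z0,z1):
    m=(np.hypot(W[...,0]-c[0],W[...,1]-c[1])<r)&(W[...,2]>z0)&(W[...,2]<z1); return W[m]
def rect(P):
    (c,s,a)=cv2.minAreaRect((P[:,:2]*1000).astype(np.float32)); return np.round(c,1),np.round(s,1),round(a,1)
E
python3 - <<'E'
from h import *
for n in ['top','side']:
    f=viewer.grab_frame(n); W=cloud(f); print(n)
    for q,c,h in [('large',(.406,-.285),.012),('small',(.417,-.207),.01),('cyl',(.567,-.208),.03),('nut',(.478,-.213),.01),('boltA',(.475,-.285),.03),('boltB',(.567,-.296),.03)]:
        P=blob(W,c,.03,h-.004,h+.006)
        if len(P)>2:
            (cx,cy),r=cv2.minEnclosingCircle((P[:,:2]*1000).astype(np.float32)); print(q,len(P),'mean',np.round(P.mean(0)*1000,1),'circ',round(cx,1),round(cy,1),round(r,1))
    print('table',np.nanmedian(blob(W,(.5,-.12),.03,-.02,.02)[:,2]))
    P=blob(W,(.46,.26),.13,.026,.035); print('rim',len(P),rect(P))
    P=blob(W,(.44,.005),.12,.025,.045); print('handle',len(P),P.mean(0),rect(P))
    P=blob(W,(.485,.0),.03,.008,.018); print('ring',len(P),P.mean(0),rect(P))
    P=blob(W,(.44,.005),.10,.0022,.008); print('plate',len(P),rect(P))
    # colour
    hsv=cv2.cvtColor(f['color'],cv2.COLOR_RGB2HSV)
    gray=f['color'].max(-1)
    m=(gray<70)&(np.hypot(W[...,0]-.46,W[...,1]-.26)<.05)&(W[...,2]<.012)
    k,l,s,ce=cv2.connectedComponentsWithStats(m.astype(np.uint8))
    for i in range(1,k):
        if s[i,4]>60: print('recess',s[i,4],ce[i],W[l==i].mean(0))
    m=(np.nan_to_num(W[...,2])>.15)
    Q=W[m]; print('tall extents x<.6', [ (round(y,2),np.round(Q[(Q[:,1]>y)&(Q[:,1]<y+.1)].min(0),2).tolist()) for y in np.arange(-.8,.6,.1) if ((Q[:,1]>y)&(Q[:,1]<y+.1)).any()])
E
```

```text
top
large 154 mean [ 404.1 -282.2   11.3] circ 404.3 -282.4 15.0
small 102 mean [ 416.3 -200.6    9.5] circ 416.5 -201.0 12.5
cyl 48 mean [ 567.  -207.8   29.7] circ 567.7 -208.0 8.3
nut 65 mean [ 479.2 -209.7    9.6] circ 479.3 -209.2 10.1
boltA 12 mean [ 475.2 -285.4   29.3] circ 475.1 -285.6 3.7
boltB 12 mean [ 567.3 -296.9   30. ] circ 567.6 -297.2 3.8
table 0.0007501959044357021
rim 543 (array([459.4, 255.3]), array([130.5, 162.2]), 17.3)
handle 96 [0.44471322 0.01036995 0.03304064] (array([445. ,  10.7]), array([11.9, 35.9]), 85.2)
ring 86 [0.48698124 0.00650279 0.0114425 ] (array([487.,   8.]), array([35.8, 35.4]), 0.5)
plate 2850 (array([441.7,   4.8]), array([194.2, 195.9]), 29.8)
recess 322 [148.3447205  220.39130435] [0.46624185 0.23230356 0.00365035]
recess 200 [123.54  227.565] [0.44968984 0.28607118 0.00377335]
tall extents x<.6 [(np.float64(-0.6), [0.46, -0.56, 0.15]), (np.float64(-0.5), [0.44, -0.5, 0.16]), (np.float64(-0.2), [0.3, -0.1, 0.62]), (np.float64(-0.1), [0.2, -0.1, 0.15]), (np.float64(-0.0), [0.17, 0.0, 0.15]), (np.float64(0.1), [0.16, 0.1, 0.15]), (np.floa
[... 472 characters left out ...]
00027322194092960217
rim 297 (array([458.1, 255.3]), array([133.5, 166.3]), 16.9)
handle 104 [0.44258055 0.00801824 0.03062901] (array([443.,   8.]), array([14. , 35.6]), 86.9)
ring 98 [0.48212954 0.00623968 0.01069609] (array([483.6,   9. ]), array([40.4, 41.1]), 52.3)
plate 1491 (array([442.6,   9.1]), array([158.1, 189.1]), 10.7)
tall extents x<.6 [(np.float64(-0.6), [0.14, -0.6, 0.15]), (np.float64(-0.5), [0.33, -0.5, 0.16]), (np.float64(-0.1), [0.21, -0.07, 0.15]), (np.float64(-0.0), [0.28, 0.0, 0.15]), (np.float64(0.1), [0.6, 0.1, 0.15]), (np.float64(0.2), [0.6, 0.2, 0.15]), (np.float64(0.3), [0.61, 0.3, 0.15]), (np.float64(0.4), [0.6, 0.4, 0.15]), (np.float64(0.5), [0.53, 0.5, 0.15])]
```

>>> {"name": "step_arm", "arguments": {
  "slide": [
    [0,0,0],
    [0,0,0],
    [0,-4.5,0],
    [0,-4.5,0],
    [2,-4.5,0],
    [4,-4.5,0],
    [4,-4.5,0],
    [4,-4.5,0]
  ],
  "delta_rot": [
    [0,0,0.141],
    [0,0,0.141],
    [0,0,0],
    [0,0,0],
    [0,0,0],
    [0,0,0],
    [0,0,0],
    [0,0,0]
  ],
  "fingers": [4.8,4.8,4.8,4.8,4.8,4.8,4.8,4.8],
  "grip_force": 30
}}

```text
t: 1.9
ee_pos: [0.301, -0.2805, 0.2316]
tool_rot: [180.0, -0.0, 0.0]
force: [1.4, -1.2, -0.3]
opening: 0.563
grasp_force: 0.0
```

>>> {"name": "step_arm", "arguments": {
  "slide": [
    [5.1,0.1,2],
    [5.1,0.1,3],
    [0,0,5],
    [0,0,5],
    [0,0,4],
    [0,0,0],
    [0,0,0]
  ],
  "delta_rot": [
    [0,0,0],
    [0,0,0],
    [0,0,0],
    [0,0,0],
    [0,0,0],
    [0,0,0],
    [0,0,0]
  ],
  "fingers": [4.8,4.8,4.8,4.8,4.8,4.8,4.8]
}}

```text
t: 2.78
ee_pos: [0.4028, -0.2845, 0.043]
tool_rot: [179.9, -0.1, 0.0]
force: [0.4, 0.4, 0.7]
opening: 0.565
grasp_force: 0.0
```

Run:
```python
from h import *
print(arm.sense()['ee_pos'])
f=viewer.grab_frame('side'); W=cloud(f)
cv2.imwrite('pics/s1.png',cv2.resize(f['color'][200:360,180:400,::-1],None,fx=3,fy=3,interpolation=cv2.INTER_CUBIC))
```

```text
[ 0.40283831 -0.28454113  0.04298876]
```

View pics/s1.png

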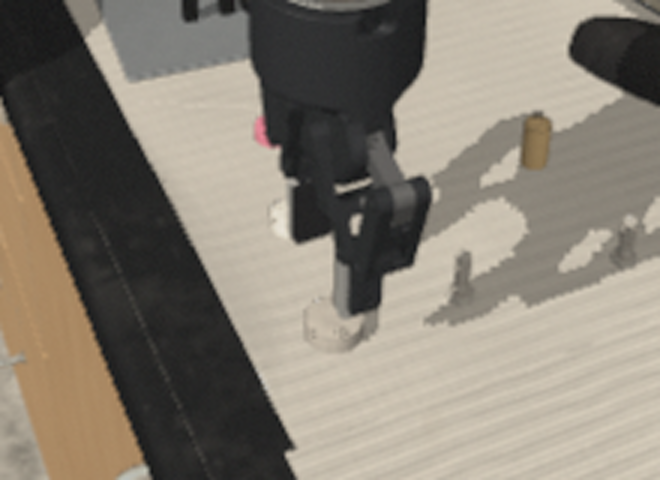

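>>> {"name": "step_arm", "arguments": {
  "slide": [
    [0.1,-0.2,2],
    [0,0,1.2],
    [0,0,0.7],
    [0,0,0],
    [0,0,0],
    [0,0,0],
    [0,0,0],
    [0,0,0]
  ],
  "delta_rot": [
    [0,0,0],
    [0,0,0],
    [0,0,0],
    [0,0,0],
    [0,0,0],
    [0,0,0],
    [0,0,0],
    [0,0,0]
  ],
  "fingers": [4.8,4.8,4.8,4.8,2.5,2.5,2.5,2.5]
}}

```text
t: 3.82
ee_pos: [0.4034, -0.2822, 0.003]
tool_rot: [180.0, -0.0, 0.0]
force: [-2.2, 1.5, 5.2]
opening: 0.333
grasp_force: 29.3
```

>>> {"name": "step_arm", "arguments": {
  "slide": [
    [0,0,-3],
    [0,0,-6],
    [1,-6,0],
    [1,-6,0],
    [1,-6,0],
    [1,-6,0],
    [1,-6,0],
    [1.3,-6,0]
  ],
  "delta_rot": [
    [0,0,0],
    [0,0,0],
    [0,0,0],
    [0,0,0],
    [0,0,0],
    [0,0,0],
    [0,0,0],
    [0,0,0]
  ],
  "fingers": [2.5,2.5,2.5,2.5,2.5,2.5,2.5,2.5]
}}

```text
t: 4.82
ee_pos: [0.466, 0.0802, 0.0929]
tool_rot: [-180.0, -0.1, 0.0]
force: [1.1, -0.5, -1.3]
opening: 0.334
grasp_force: 29.9
```

>>> {"name": "step_arm", "arguments": {
  "slide": [
    [0,-5,0],
    [0,-5,0],
    [0,-5.3,0],
    [0,0,0],
    [0,0,0],
    [0,0,0],
    [0,0,0],
    [0,0,0]
  ],
  "delta_rot": [
    [0,0,0],
    [0,0,0],
    [0,0,-0.17],
    [0,0,-0.17],
    [0,0,-0.17],
    [0,0,-0.17],
    [0,0,-0.17],
    [0,0,-0.17]
  ],
  "fingers": [2.5,2.5,2.5,2.5,2.5,2.5,2.5,2.5]
}}

```text
t: 5.82
ee_pos: [0.4659, 0.2311, 0.0926]
tool_rot: [180.0, -0.0, 58.8]
force: [-0.0, -0.7, -1.5]
opening: 0.326
grasp_force: 30.0
```

>>> {"name": "step_arm", "arguments": {
  "slide": [
    [0,0,0],
    [0,0,0],
    [0,0,0],
    [0,0,0],
    [0,0,0],
    [0,0,0]
  ],
  "delta_rot": [
    [0,0,-0.17],
    [0,0,-0.17],
    [0,0,-0.17],
    [0,0,-0.17],
    [0,0,-0.167],
    [0,0,0]
  ],
  "fingers": [2.5,2.5,2.5,2.5,2.5,2.5]
}}

```text
t: 6.58
ee_pos: [0.4659, 0.2311, 0.0926]
tool_rot: [180.0, -0.0, 107.0]
force: [0.2, 0.2, -0.5]
opening: 0.329
grasp_force: 30.0
```

```bash
cat >> h.py <<'E'
def to(x,y,z=None,yaw=None):
    s=arm.sense(); p=s['ee_pos']; w=np.radians(s['tool_rot'][2]); d=np.array([x-p[0],y-p[1]])*100
    print('t',round(s['t'],2),'pos',np.round(p,4),'yaw',round(s['tool_rot'][2],1),'grip',round(s['grasp_force'],1),'open',round(s['opening'],3),
     'slide x',round(d@[np.cos(w),np.sin(w)],2),'y',round(d@[np.sin(w),-np.cos(w)],2),'z',None if z is None else round((p[2]-z)*100,2),
     'rz',None if yaw is None else round(-np.radians((yaw-s['tool_rot'][2]+180)%360-180),3))
E
python3 - <<'E'
from h import *
to(.4665,.231,.03,107)
f=viewer.grab_frame('side')
a=f['color'][90:230,160:300,::-1]
f=viewer.grab_frame('top'); b=f['color'][150:290,80:220,::-1]
cv2.imwrite('pics/s2.png',cv2.resize(np.hstack([a,b]),None,fx=2.8,fy=2.8,interpolation=cv2.INTER_CUBIC))
E
```

```text
t 6.58 pos [0.4659 0.2311 0.0926] yaw 107.0 grip 30.0 open 0.329 slide x -0.03 y 0.06 z 6.26 rz -0.0
```

View pics/s2.png

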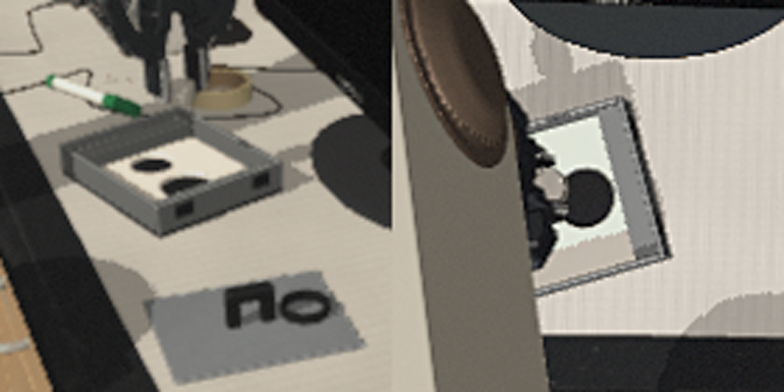

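>>> {"name": "step_arm", "arguments": {
  "slide": [
    [0,0,3],
    [0,0,3],
    [0,0,1],
    [0,0,0.7],
    [0,0,0.5],
    [0,0,0.2],
    [0,0,0],
    [0,0,0]
  ],
  "delta_rot": [
    [0,0,0],
    [0,0,0],
    [0,0,0],
    [0,0,0],
    [0,0,0],
    [0,0,0],
    [0,0,0],
    [0,0,0]
  ],
  "fingers": [2.5,2.5,2.5,2.5,2.5,2.5,2.5,2.5]
}}

```text
t: 7.68
ee_pos: [0.466, 0.2312, 0.0087]
tool_rot: [180.0, -0.0, 107.0]
force: [-0.1, -0.3, -0.3]
opening: 0.328
grasp_force: 30.0
```

>>> {"name": "step_arm", "arguments": {
  "slide": [
    [0,0,0.1],
    [0,0,0],
    [0,0,0],
    [0,0,0],
    [0,0,0],
    [0,0,0],
    [0,0,-4],
    [0,0,-5]
  ],
  "delta_rot": [
    [0,0,0],
    [0,0,0],
    [0,0,0],
    [0,0,0],
    [0,0,0],
    [0,0,0],
    [0,0,0],
    [0,0,0]
  ],
  "fingers": [2.5,2.5,3.2,3.6,4.2,4.2,4.2,4.2]
}}

```text
t: 8.68
ee_pos: [0.4652, 0.2309, 0.0977]
tool_rot: [-179.9, -0.0, 107.0]
force: [1.3, -0.8, -0.0]
opening: 0.491
grasp_force: 0.0
```

Run:
```python
from h import *
to(.4155,-.2013,.05,0)
for n in ['side','top']:
    f=viewer.grab_frame(n);W=cloud(f)
    P=blob(W,(.4665,.231),.024,.0125,.022); print(n,len(P),P.mean(0) if len(P) else '', cv2.minEnclosingCircle((P[:,:2]*1000).astype(np.float32)) if len(P) else '', np.round(np.percentile(P[:,2],[5,50,95]),4) if len(P) else '')
```

```text
t 8.68 pos [0.4652 0.2309 0.0977] yaw 107.0 grip 0.0 open 0.491 slide x -39.87 y -17.4 z 4.77 rz 1.868
side 65 [0.46250277 0.23068314 0.01472826] ((462.6330261230469, 231.7117919921875), 15.87746524810791) [0.0131 0.0148 0.0161]
top 150 [0.46477258 0.23131011 0.01557051] ((464.9549255371094, 231.57211303710938), 15.226375579833984) [0.0134 0.0155 0.0175]
```

>>> {"name": "step_arm", "arguments": {
  "slide": [
    [-5,-2.2,0],
    [-5,-2.2,0],
    [-5,-2.2,0],
    [-5,-2.2,0],
    [-5,-2.2,0],
    [-5,-2.2,0],
    [-5,-2.2,0],
    [-4.9,-2,0]
  ],
  "delta_rot": [
    [0,0,0],
    [0,0,0],
    [0,0,0],
    [0,0,0],
    [0,0,0],
    [0,0,0],
    [0,0,0],
    [0,0,0]
  ],
  "fingers": [4.2,4.2,4.2,4.2,4.2,4.2,4.2,4.2]
}}

```text
t: 9.78
ee_pos: [0.4156, -0.2031, 0.0972]
tool_rot: [180.0, 0.0, 107.0]
force: [1.3, 0.4, -0.1]
opening: 0.496
grasp_force: 0.0
```

Run:
```python
from h import *
to(.4155,-.2013,.003,107)
f=viewer.grab_frame('side');W=cloud(f); P=blob(W,(.415,-.202),.02,.006,.014); print(len(P),P.mean(0),cv2.minEnclosingCircle((P[:,:2]*1000).astype(np.float32)))
```

```text
t 9.78 pos [ 0.4156 -0.2031  0.0972] yaw 107.0 grip 0.0 open 0.496 slide x 0.18 y 0.04 z 9.42 rz -0.0
138 [ 0.41419893 -0.20190341  0.00897832] ((414.9674377441406, -200.6964111328125), 13.299187660217285)
```

>>> {"name": "step_arm", "arguments": {
  "slide": [
    [0.2,0,3],
    [0,0,3],
    [0,0,2.2],
    [0,0,1.2],
    [0,0,0],
    [0,0,0],
    [0,0,0],
    [0,0,0]
  ],
  "delta_rot": [
    [0,0,0],
    [0,0,0],
    [0,0,0],
    [0,0,0],
    [0,0,0],
    [0,0,0],
    [0,0,0],
    [0,0,0]
  ],
  "fingers": [4.2,4.2,4.2,4.2,4.2,2,2,2]
}}

```text
t: 10.82
ee_pos: [0.4161, -0.1997, 0.0042]
tool_rot: [179.9, 0.1, 107.0]
force: [-1.6, 0.3, 7.2]
opening: 0.266
grasp_force: 29.5
```

>>> {"name": "step_arm", "arguments": {
  "slide": [
    [0,0,0],
    [0,0,0],
    [0,0,-3],
    [0,0,-6]
  ],
  "delta_rot": [
    [0,0,0],
    [0,0,0],
    [0,0,0],
    [0,0,0]
  ],
  "fingers": [2,2,2,2]
}}

```text
t: 11.32
ee_pos: [0.4146, -0.1988, 0.0932]
tool_rot: [-179.9, -0.2, 107.0]
force: [1.0, -0.8, 0.3]
opening: 0.268
grasp_force: 29.5
```

Run:
```python
from h import *
to(.4500,.2847,.03,107)
f=viewer.grab_frame('side'); cv2.imwrite('pics/s3.png',cv2.resize(f['color'][180:330,200:400,::-1],None,fx=3,fy=3,interpolation=cv2.INTER_CUBIC))
```

```text
t 11.32 pos [ 0.4146 -0.1988  0.0932] yaw 107.0 grip 29.5 open 0.268 slide x 45.2 y 17.53 z 6.32 rz 0.0
```

View pics/s3.png

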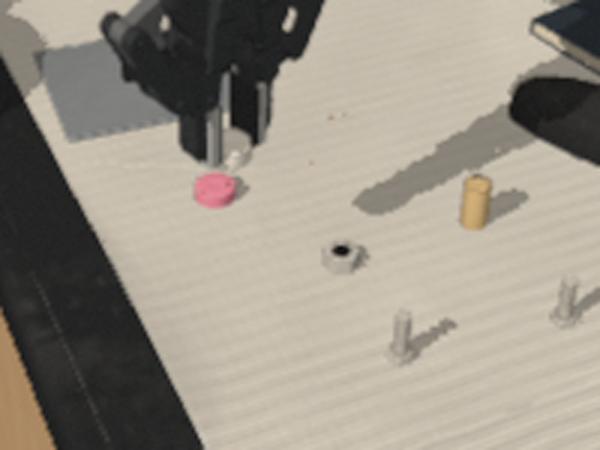

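>>> {"name": "step_arm", "arguments": {
  "slide": [
    [5.6,2.2,0],
    [5.6,2.2,0],
    [5.6,2.2,0],
    [5.6,2.2,0],
    [5.6,2.2,0],
    [5.6,2.2,0],
    [5.6,2.2,0],
    [5.6,2.1,0]
  ],
  "delta_rot": [
    [0,0,0],
    [0,0,0],
    [0,0,0],
    [0,0,0],
    [0,0,0],
    [0,0,0],
    [0,0,0],
    [0,0,0]
  ],
  "fingers": [2,2,2,2,2,2,2,2]
}}

```text
t: 12.38
ee_pos: [0.4518, 0.2825, 0.094]
tool_rot: [179.9, -0.0, 107.0]
force: [1.4, -1.1, 0.4]
opening: 0.27
grasp_force: 29.5
```

>>> {"name": "step_arm", "arguments": {
  "slide": [
    [0,0,2],
    [0,0,0]
  ],
  "delta_rot": [
    [0,0,0],
    [0,0,0]
  ],
  "fingers": [2,2]
}}

```text
t: 12.62
ee_pos: [0.451, 0.2803, 0.0725]
tool_rot: [-179.9, 0.0, 107.1]
force: [-0.5, -0.1, 0.2]
opening: 0.268
grasp_force: 29.5
```

Run:
```python
from h import *
to(.4500,.2847,.009,107)
for n in ['top','side']:
    f=viewer.grab_frame(n);W=cloud(f); h=f['color'].min(-1)
    p=arm.sense()['ee_pos']; m=(h>130)&(np.hypot(W[...,0]-p[0],W[...,1]-p[1])<.02)&(W[...,2]>.06)&(W[...,2]<.095); print(n,m.sum(),W[m].mean(0) if m.any() else '')
```

```text
t 12.62 pos [0.451  0.2803 0.0725] yaw 107.1 grip 29.5 open 0.268 slide x 0.44 y 0.03 z 6.35 rz 0.001
top 90 [0.45395599 0.27694177 0.07756049]
side 35 [0.45115958 0.27362106 0.07633494]
```

>>> {"name": "step_arm", "arguments": {
  "slide": [
    [0.6,0,2],
    [0,0,2],
    [0,0,1.2],
    [0,0,0.7],
    [0,0,0.4],
    [0,0,0],
    [0,0,0]
  ],
  "delta_rot": [
    [0,0,0],
    [0,0,0],
    [0,0,0],
    [0,0,0],
    [0,0,0],
    [0,0,0],
    [0,0,0]
  ],
  "fingers": [2,2,2,2,2,2,2]
}}

```text
t: 13.6
ee_pos: [0.4503, 0.286, 0.0108]
tool_rot: [180.0, -0.0, 107.0]
force: [-0.8, 0.4, -0.4]
opening: 0.267
grasp_force: 29.5
```

>>> {"name": "step_arm", "arguments": {
  "slide": [
    [0,0,0.25],
    [0,0,0],
    [0,0,0],
    [0,0,0],
    [0,0,0],
    [0,0,0],
    [0,0,-4],
    [0,0,-5]
  ],
  "delta_rot": [
    [0,0,0],
    [0,0,0],
    [0,0,0],
    [0,0,0],
    [0,0,0],
    [0,0,0],
    [0,0,0],
    [0,0,0]
  ],
  "fingers": [2,2,2.7,3.1,3.6,3.6,3.6,3.6]
}}

```text
t: 14.6
ee_pos: [0.4495, 0.2856, 0.0982]
tool_rot: [-179.9, 0.0, 107.0]
force: [0.2, 0.6, 0.1]
opening: 0.422
grasp_force: 0.0
```

Run:
```python
from h import *
to(.443,.009,.11,-6)
for n in ['side','top']:
    f=viewer.grab_frame(n);W=cloud(f)
    P=blob(W,(.450,.2845),.02,.0105,.022); print(n,len(P),P.mean(0) if len(P) else '', cv2.minEnclosingCircle((P[:,:2]*1000).astype(np.float32)) if len(P) else '', np.round(np.percentile(P[:,2],[5,50,95]),4) if len(P) else '')
    P=blob(W,(.44,.005),.12,.025,.045); print('handle',len(P),P.mean(0),rect(P))
    P=blob(W,(.485,.0),.03,.008,.018); print('ring',len(P),P.mean(0),rect(P))
```

```text
t 14.6 pos [0.4495 0.2856 0.0982] yaw 107.0 grip 0.0 open 0.422 slide x -26.26 y -8.71 z -1.18 rz 1.972
side 39 [0.44835449 0.28231559 0.01290574] ((447.89825439453125, 284.2005615234375), 12.750969886779785) [0.0113 0.013  0.0144]
handle 103 [0.44274798 0.00799665 0.03073035] (array([443.1,   9.2]), array([13.4, 35. ]), 83.7)
ring 100 [0.48240725 0.00663026 0.01063604] (array([483. ,   8.3]), array([37.9, 40.8]), 53.0)
top 104 [0.45015387 0.28358898 0.01378955] ((450.03997802734375, 283.695068359375), 12.527621269226074) [0.0115 0.0138 0.0159]
handle 94 [0.44491791 0.01041722 0.03267816] (array([445.7,  10.5]), array([11.9, 34.9]), 85.1)
ring 91 [0.48682462 0.00669909 0.01142594] (array([486.7,   7.2]), array([36.6, 36.5]), 30.7)
```

>>> {"name": "step_arm", "arguments": {
  "slide": [
    [-5.3,-1.7,0],
    [-5.3,-1.7,0],
    [-5.3,-1.7,0],
    [-5.3,-1.7,0],
    [-5.1,-1.9,0],
    [0,0,0],
    [0,0,0],
    [0,0,0]
  ],
  "delta_rot": [
    [0,0,0],
    [0,0,0],
    [0,0,0],
    [0,0,0],
    [0,0,0],
    [0,0,-0.17],
    [0,0,-0.17],
    [0,0,-0.17]
  ],
  "fingers": [3.6,3.6,3.6,3.6,3.6,3.6,3.6,3.6]
}}

```text
t: 15.7
ee_pos: [0.4438, 0.0087, 0.0976]
tool_rot: [180.0, -0.0, 136.5]
force: [0.5, 0.4, 0.5]
opening: 0.422
grasp_force: 0.0
```

>>> {"name": "step_arm", "arguments": {
  "slide": [
    [0,0,0],
    [0,0,0],
    [0,0,0],
    [0,0,0],
    [0,0,4],
    [0,0,0]
  ],
  "delta_rot": [
    [0,0,-0.17],
    [0,0,-0.17],
    [0,0,-0.17],
    [0,0,-0.167],
    [0,0,0],
    [0,0,0]
  ],
  "fingers": [3.6,3.6,3.6,3.6,3.6,3.6]
}}

```text
t: 16.45
ee_pos: [0.4423, 0.0092, 0.0559]
tool_rot: [180.0, -0.3, 175.0]
force: [0.2, -0.9, 0.5]
opening: 0.424
grasp_force: 0.0
```

Run:
```python
from h import *
to(.4439,.0094,.011,175)
f=viewer.grab_frame('side'); cv2.imwrite('pics/s4.png',cv2.resize(f['color'][100:250,170:350,::-1],None,fx=3.2,fy=3.2,interpolation=cv2.INTER_CUBIC))
```

```text
t 16.45 pos [0.4423 0.0092 0.0559] yaw 175.0 grip 0.0 open 0.424 slide x -0.16 y 0.03 z 4.49 rz 0.0
```

View pics/s4.png

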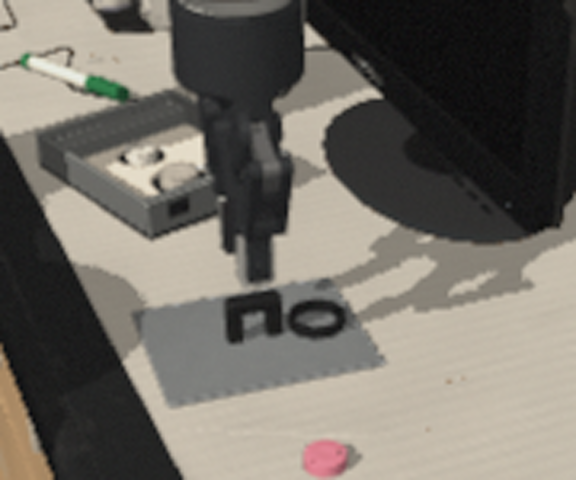

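>>> {"name": "step_arm", "arguments": {
  "slide": [
    [-0.1,0,2],
    [0,0,1.5],
    [0,0,1],
    [0,0,0],
    [0,0,0],
    [0,0,0],
    [0,0,0],
    [0,0,0]
  ],
  "delta_rot": [
    [0,0,0],
    [0,0,0],
    [0,0,0],
    [0,0,0],
    [0,0,0],
    [0,0,0],
    [0,0,0],
    [0,0,0]
  ],
  "fingers": [3.6,3.6,3.6,3.6,0.6,0.6,0.6,0.6],
  "grip_force": 60
}}

```text
t: 17.5
ee_pos: [0.4453, 0.0088, 0.0135]
tool_rot: [-180.0, 0.1, 175.0]
force: [-1.0, 0.0, 6.7]
opening: 0.123
grasp_force: 59.4
```

>>> {"name": "step_arm", "arguments": {
  "slide": [
    [0,0,0],
    [0,0,0],
    [0,0,-1],
    [0,0,-3],
    [0,0,-4],
    [0,0,0]
  ],
  "delta_rot": [
    [0,0,0],
    [0,0,0],
    [0,0,0],
    [0,0,0],
    [0,0,0],
    [0,0,0]
  ],
  "fingers": [0.6,0.6,0.6,0.6,0.6,0.6]
}}

```text
t: 18.25
ee_pos: [0.4463, 0.0087, 0.0961]
tool_rot: [-180.0, 0.3, 175.0]
force: [0.5, -0.2, -1.4]
opening: 0.123
grasp_force: 58.6
```

Run:
```python
from h import *
to(.459,.2555,.11,107)
for n in ['side','top']:
    f=viewer.grab_frame(n);W=cloud(f)
    P=blob(W,(.46,.0),.15,.06,.088); P=P[np.abs(P[:,2]-np.median(P[:,2]))<.008]; print(n,len(P),rect(P)); A=np.c_[P[:,:2],np.ones(len(P))]; print('tilt',np.degrees(np.linalg.lstsq(A,P[:,2],rcond=None)[0][:2]), np.median(P[:,2]))
```

```text
t 18.25 pos [0.4463 0.0087 0.0961] yaw 175.0 grip 58.6 open 0.123 slide x 0.87 y 24.7 z -1.39 rz 1.187
side 1804 (array([489.1,  10.5]), array([125.9, 226.6]), 85.2)
tilt [-0.32556501 -0.02843033] 0.08560278526459425
top 488 (array([486.8,   6.3]), array([124.7, 225.4]), 88.5)
tilt [-0.60381042 -0.64233431] 0.083996492153876
```

>>> {"name": "step_arm", "arguments": {
  "slide": [
    [0.2,5,0],
    [0.2,5,0],
    [0.2,5,0],
    [0.2,5,0],
    [0.1,4.7,0],
    [0,0,0],
    [0,0,0],
    [0,0,0]
  ],
  "delta_rot": [
    [0,0,0],
    [0,0,0],
    [0,0,0],
    [0,0,0],
    [0,0,0],
    [0,0,0.17],
    [0,0,0.17],
    [0,0,0.17]
  ],
  "fingers": [0.6,0.6,0.6,0.6,0.6,0.6,0.6,0.6]
}}

```text
t: 19.35
ee_pos: [0.4566, 0.2557, 0.0916]
tool_rot: [-179.9, -0.1, 145.5]
force: [-0.3, -0.1, -1.5]
opening: 0.125
grasp_force: 58.8
```

>>> {"name": "step_arm", "arguments": {
  "slide": [
    [0,0,0],
    [0,0,0],
    [0,0,0],
    [0,0,0],
    [0,0,1.5],
    [0,0,0],
    [0,0,0]
  ],
  "delta_rot": [
    [0,0,0.17],
    [0,0,0.17],
    [0,0,0.17],
    [0,0,0.167],
    [0,0,0],
    [0,0,0],
    [0,0,0]
  ],
  "fingers": [0.6,0.6,0.6,0.6,0.6,0.6,0.6]
}}

```text
t: 20.23
ee_pos: [0.4571, 0.2556, 0.0774]
tool_rot: [-180.0, -0.0, 107.1]
force: [0.2, -0.1, -0.9]
opening: 0.127
grasp_force: 58.8
```

Run:
```python
from h import *
to(.459,.2555,.04,107)
im=[]
for n in ['side','top']:
    f=viewer.grab_frame(n);W=cloud(f); zp=arm.sense()['ee_pos'][2]-.0085
    P=blob(W,(.459,.256),.1,zp-.004,zp+.004); print(n,len(P),rect(P))
    P=blob(W,(.459,.256),.11,.025,.035); print('rim',len(P),rect(P))
    im.append(f['color'][90:250,160:320,::-1] if n=='side' else f['color'][140:300,60:220,::-1])
cv2.imwrite('pics/s5.png',cv2.resize(np.hstack(im),None,fx=2.5,fy=2.5,interpolation=cv2.INTER_CUBIC))
```

```text
t 20.23 pos [0.4571 0.2556 0.0774] yaw 107.1 grip 58.8 open 0.127 slide x -0.07 y 0.18 z 3.74 rz 0.003
side 870 (array([455. , 254.1]), array([110.4, 141. ]), 16.9)
rim 261 (array([457.2, 255.1]), array([132.4, 163.5]), 18.4)
top 1722 (array([461.8, 239.1]), array([110.1, 106.2]), 17.3)
rim 322 (array([463.7, 240.7]), array([129.9, 133.5]), 17.2)
```

View pics/s5.png

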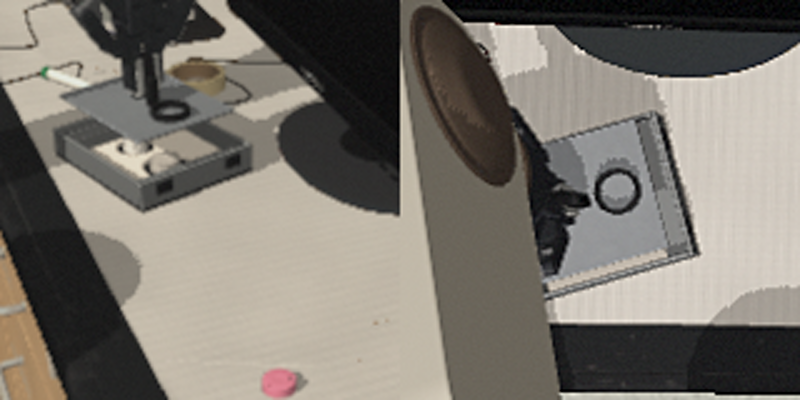

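>>> {"name": "step_arm", "arguments": {
  "slide": [
    [-0.05,0.25,1],
    [0,0,1.2],
    [0,0,0.8],
    [0,0,0.5],
    [0,0,0],
    [0,0,0]
  ],
  "delta_rot": [
    [0,0,0],
    [0,0,0],
    [0,0,0],
    [0,0,0],
    [0,0,0],
    [0,0,0]
  ],
  "fingers": [0.6,0.6,0.6,0.6,0.6,0.6]
}}

```text
t: 21.08
ee_pos: [0.46, 0.2561, 0.0431]
tool_rot: [180.0, -0.0, 107.0]
force: [0.4, 0.6, -1.8]
opening: 0.128
grasp_force: 58.9
```

Run:
```python
from h import *
to(.459,.2555,.035,107)
im=[]
for n in ['side','top']:
    f=viewer.grab_frame(n)
    im.append(f['color'][120:210,180:290,::-1] if n=='side' else f['color'][180:270,100:210,::-1])
cv2.imwrite('pics/s6.png',cv2.resize(np.hstack(im),None,fx=3.6,fy=3.6,interpolation=cv2.INTER_CUBIC))
```

```text
t 21.07 pos [0.46   0.2561 0.0431] yaw 107.0 grip 58.9 open 0.128 slide x -0.03 y -0.11 z 0.81 rz 0.0
```

View pics/s6.png

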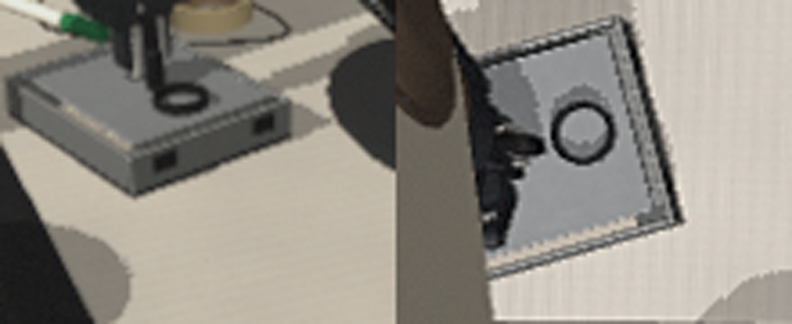

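>>> {"name": "step_arm", "arguments": {
  "slide": [
    [0,0,0.3],
    [0,0,0.2],
    [0,0,0.15],
    [0,0,0.1],
    [0,0,0],
    [0,0,0]
  ],
  "delta_rot": [
    [0,0,0],
    [0,0,0],
    [0,0,0],
    [0,0,0],
    [0,0,0],
    [0,0,0]
  ],
  "fingers": [0.6,0.6,0.6,0.6,0.6,0.6]
}}

```text
t: 21.92
ee_pos: [0.4598, 0.256, 0.0356]
tool_rot: [180.0, -0.0, 107.0]
force: [-3.1, -1.3, 5.0]
opening: 0.126
grasp_force: 59.6
```

>>> {"name": "step_arm", "arguments": {
  "slide": [
    [0,0,0],
    [0,0,0],
    [0,0,0],
    [0,0,0],
    [0,0,-2],
    [0,0,-3],
    [0,0,-4],
    [0,0,0]
  ],
  "delta_rot": [
    [0,0,0],
    [0,0,0],
    [0,0,0],
    [0,0,0],
    [0,0,0],
    [0,0,0],
    [0,0,0],
    [0,0,0]
  ],
  "fingers": [1.6,2.2,3.2,3.2,3.2,3.2,3.2,3.2],
  "grip_force": 30
}}

```text
t: 22.92
ee_pos: [0.4611, 0.2565, 0.1283]
tool_rot: [179.7, -0.0, 107.0]
force: [-0.1, 0.6, -0.2]
opening: 0.374
grasp_force: 0.0
```

Run:
```python
from h import *
to(.5665,-.2078,.06,107)
for n in ['side','top']:
    f=viewer.grab_frame(n);W=cloud(f)
    P=blob(W,(.459,.256),.075,.0235,.0285); A=np.c_[P[:,:2],np.ones(len(P))]; print(n,len(P),rect(P),'tilt',np.degrees(np.linalg.lstsq(A,P[:,2],rcond=None)[0][:2]),np.median(P[:,2]))
    P=blob(W,(.471,.215),.024,.031,.038); print('ring',len(P),P.mean(0),rect(P))
    P=blob(W,(.46,.256),.03,.05,.06); print('handle',len(P),P.mean(0) if len(P) else '')
    for q,c in [('cyl',(.567,-.208)),('boltB',(.567,-.296))]:
        P=blob(W,c,.02,.02,.035); print(q,len(P),P.mean(0))
    if n=='side': cv2.imwrite('pics/s7.png',cv2.resize(f['color'][100:220,160:310,::-1],None,fx=4,fy=4,interpolation=cv2.INTER_CUBIC))
```

```text
t 22.93 pos [0.4611 0.2565 0.1283] yaw 107.0 grip 0.0 open 0.374 slide x -47.48 y -3.51 z 6.83 rz 0.0
side 883 (array([455.9, 257.8]), array([130. , 141.7]), 18.5) tilt [ 0.03004534 -0.15338348] 0.025056867551793205
ring 42 [0.46983763 0.21482516 0.03239772] (array([469.5, 215.7]), array([35.5, 36.4]), 58.7)
handle 44 [0.4565457  0.25255118 0.05361839]
cyl 78 [ 0.56445831 -0.20956863  0.02710719]
boltB 35 [ 0.56521526 -0.29844774  0.02637145]
top 2115 (array([459.6, 253.8]), array([129.7, 140. ]), 16.9) tilt [-0.02687894  0.01423847] 0.0257569587786054
ring 92 [0.47126693 0.21497386 0.03356117] (array([471.5, 215.6]), array([36.2, 37.5]), 60.1)
handle 97 [0.45944072 0.25355783 0.05516911]
cyl 50 [ 0.5670744  -0.20764796  0.02892679]
boltB 16 [ 0.56716408 -0.29672435  0.02728891]
```

View pics/s7.png

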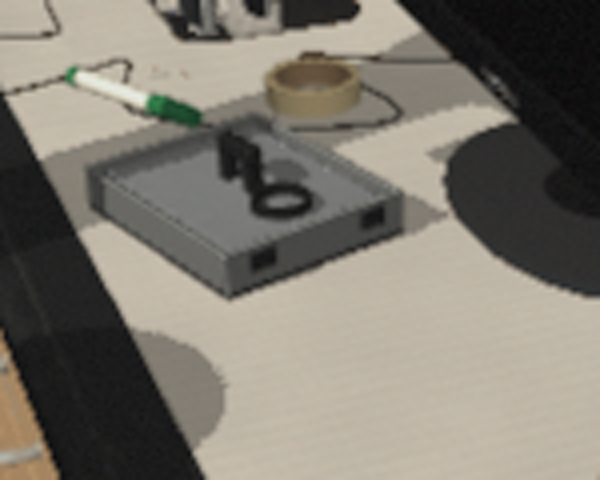

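The divider sits flat on the ledges: its top is at z≈25.8 mm with no tilt, and the ring is centred at about (0.4706, 0.2152). Next is the cylinder.

>>> {"name": "step_arm", "arguments": {
  "slide": [
    [-5.5,-1.8,0],
    [-5.5,-1.8,0],
    [-5.5,-1.8,0],
    [-5.5,-1.8,0],
    [-5.5,-1.8,0],
    [-5.5,-1.8,0],
    [-5.5,-1.8,0],
    [-5.6,-2,0]
  ],
  "delta_rot": [
    [0,0,0],
    [0,0,0],
    [0,0,0],
    [0,0,0],
    [0,0,0],
    [0,0,0],
    [0,0,0],
    [0,0,0]
  ],
  "fingers": [3.2,3.2,3.2,3.2,3.2,3.2,3.2,3.2]
}}

```text
t: 24.02
ee_pos: [0.4485, -0.2101, 0.1242]
tool_rot: [-180.0, -0.1, 107.0]
force: [1.1, 0.5, 0.1]
opening: 0.377
grasp_force: 0.0
```

>>> {"name": "step_arm", "arguments": {
  "slide": [
    [-1.7,5.6,0],
    [-1.7,5.5,0],
    [0,0,3],
    [0,0,2],
    [0,0,0],
    [0,0,0]
  ],
  "delta_rot": [
    [0,0,0],
    [0,0,0],
    [0,0,0],
    [0,0,0],
    [0,0,0],
    [0,0,0]
  ],
  "fingers": [3.2,3.2,3.2,3.2,3.2,3.2]
}}

```text
t: 24.78
ee_pos: [0.5654, -0.2085, 0.0757]
tool_rot: [180.0, 0.0, 107.0]
force: [0.5, 0.3, -0.1]
opening: 0.375
grasp_force: 0.0
```

Run:
```python
from h import *
to(.5665,-.2078,.012,107)
f=viewer.grab_frame('side');cv2.imwrite('pics/s8.png',cv2.resize(f['color'][170:320,270:430,::-1],None,fx=3.5,fy=3.5,interpolation=cv2.INTER_CUBIC))
```

```text
t 24.77 pos [ 0.5654 -0.2085  0.0757] yaw 107.0 grip 0.0 open 0.375 slide x 0.04 y 0.12 z 6.37 rz 0.0
```

View pics/s8.png

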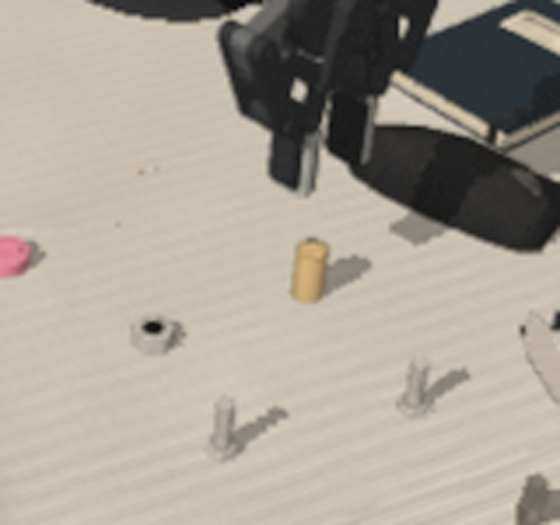

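>>> {"name": "step_arm", "arguments": {
  "slide": [
    [0,0.1,2.5],
    [0,0,2],
    [0,0,1.2],
    [0,0,0.6],
    [0,0,0],
    [0,0,0],
    [0,0,0],
    [0,0,0]
  ],
  "delta_rot": [
    [0,0,0],
    [0,0,0],
    [0,0,0],
    [0,0,0],
    [0,0,0],
    [0,0,0],
    [0,0,0],
    [0,0,0]
  ],
  "fingers": [3.2,3.2,3.2,3.2,3.2,1.0,1.0,1.0]
}}

```text
t: 25.82
ee_pos: [0.5667, -0.2084, 0.013]
tool_rot: [180.0, 0.0, 107.0]
force: [-0.3, -0.1, 6.6]
opening: 0.17
grasp_force: 29.5
```

>>> {"name": "step_arm", "arguments": {
  "slide": [
    [0,0,0],
    [0,0,0],
    [0,0,-3],
    [0,0,-5],
    [0,0,-3],
    [1.7,-5.5,0],
    [1.7,-5.6,0],
    [0,0,0]
  ],
  "delta_rot": [
    [0,0,0],
    [0,0,0],
    [0,0,0],
    [0,0,0],
    [0,0,0],
    [0,0,0],
    [0,0,0],
    [0,0,0]
  ],
  "fingers": [1.0,1.0,1.0,1.0,1.0,1.0,1.0,1.0]
}}

```text
t: 26.82
ee_pos: [0.4475, -0.2078, 0.1226]
tool_rot: [-180.0, 0.0, 106.9]
force: [1.4, 0.8, 0.0]
opening: 0.17
grasp_force: 29.6
```

Run:
```python
from h import *
to(.4706,.2152,.06,107)
```

```text
t 26.82 pos [ 0.4475 -0.2078  0.1226] yaw 106.9 grip 29.6 open 0.17 slide x 39.8 y 14.53 z 6.26 rz -0.001
```

>>> {"name": "step_arm", "arguments": {
  "slide": [
    [5.7,2.1,0],
    [5.7,2.1,0],
    [5.7,2.1,0],
    [5.7,2.1,0],
    [5.7,2.1,0],
    [5.7,2,0],
    [5.6,2,0],
    [0,0,0]
  ],
  "delta_rot": [
    [0,0,0],
    [0,0,0],
    [0,0,0],
    [0,0,0],
    [0,0,0],
    [0,0,0],
    [0,0,0],
    [0,0,0]
  ],
  "fingers": [1.0,1.0,1.0,1.0,1.0,1.0,1.0,1.0]
}}

```text
t: 27.82
ee_pos: [0.4724, 0.2188, 0.1223]
tool_rot: [180.0, -0.0, 107.3]
force: [-0.5, -1.0, -0.5]
opening: 0.168
grasp_force: 29.6
```

>>> {"name": "step_arm", "arguments": {
  "slide": [
    [0,0,3],
    [0,0,2.5],
    [0,0,0],
    [0,0,0]
  ],
  "delta_rot": [
    [0,0,0],
    [0,0,0],
    [0,0,0],
    [0,0,0]
  ],
  "fingers": [1.0,1.0,1.0,1.0]
}}

```text
t: 28.32
ee_pos: [0.4731, 0.2148, 0.0684]
tool_rot: [179.9, -0.0, 107.0]
force: [0.7, -0.8, -0.9]
opening: 0.168
grasp_force: 29.6
```

Run:
```python
from h import *
to(.4706,.2152,.039,107)
f=viewer.grab_frame('side');W=cloud(f)
h=cv2.cvtColor(f['color'],cv2.COLOR_RGB2HSV); p=arm.sense()['ee_pos']
m=(h[...,1]>70)&(h[...,0]>8)&(h[...,0]<30)&(np.hypot(W[...,0]-p[0],W[...,1]-p[1])<.025)&(W[...,2]>.045)
P=W[m]; print(len(P),P.mean(0) if len(P) else '', P.min(0),P.max(0))
cv2.imwrite('pics/s9.png',cv2.resize(f['color'][90:210,170:320,::-1],None,fx=4,fy=4,interpolation=cv2.INTER_CUBIC))
```

```text
t 28.32 pos [0.4731 0.2148 0.0684] yaw 107.0 grip 29.6 open 0.168 slide x 0.12 y -0.23 z 2.94 rz -0.0
66 [0.47365605 0.21044331 0.07285911] [0.4643489  0.20499784 0.05499443] [0.49814684 0.2277558  0.11181957]
```

View pics/s9.png

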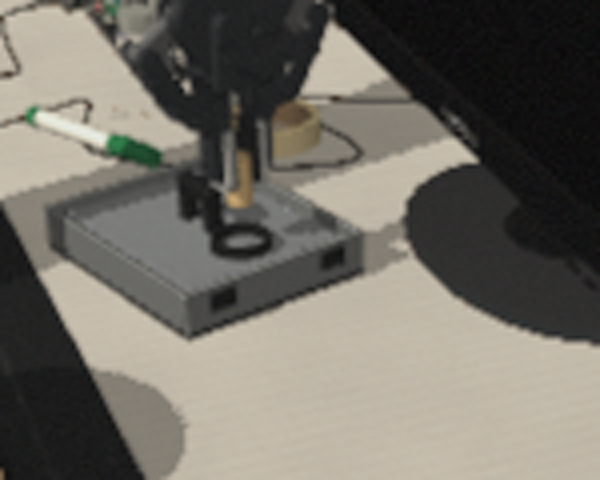

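>>> {"name": "step_arm", "arguments": {
  "slide": [
    [0,-0.15,1],
    [0,0,0.7],
    [0,0,0],
    [0,0,0],
    [0,0,0]
  ],
  "delta_rot": [
    [0,0,0],
    [0,0,0],
    [0,0,0],
    [0,0,0],
    [0,0,0]
  ],
  "fingers": [1.0,1.0,1.0,1.0,1.0]
}}

```text
t: 29.0
ee_pos: [0.4711, 0.2145, 0.0506]
tool_rot: [180.0, -0.0, 107.0]
force: [-0.3, 0.1, -0.3]
opening: 0.168
grasp_force: 29.6
```

Run:
```python
from h import *
to(.4706,.2152,.039,107)
f=viewer.grab_frame('side');W=cloud(f); p=arm.sense()['ee_pos']
h=cv2.cvtColor(f['color'],cv2.COLOR_RGB2HSV)
m=(h[...,1]>70)&(h[...,0]>8)&(h[...,0]<30)&(np.hypot(W[...,0]-.471,W[...,1]-.215)<.016)&(W[...,2]<.07)&(W[...,2]>.03)
v,u=np.nonzero(m); print('cyl px u',np.percentile(u,[2,50,98]),'v',v.min(),v.max(),'W',np.median(W[m],0))
print('expected cyl base px at tcp',px(f,[p[0],p[1],p[2]-.013]),'ring top centre px',px(f,[.4697,.2153,.034]))
b=f['color'][115:175,200:260,::-1]
f=viewer.grab_frame('top'); t=f['color'][190:250,125:185,::-1]
cv2.imwrite('pics/s10.png',cv2.resize(np.hstack([b,t]),None,fx=6,fy=6,interpolation=cv2.INTER_CUBIC))
```

```text
t 29.0 pos [0.4711 0.2145 0.0506] yaw 107.0 grip 29.6 open 0.168 slide x 0.08 y -0.03 z 1.16 rz 0.0
cyl px u [226. 230. 232.] v 134 148 W [0.47165001 0.20917746 0.05148194]
expected cyl base px at tcp (np.float64(229.79124225828394), np.float64(147.1132714349956)) ring top centre px (np.float64(229.22372634993013), np.float64(148.4206774106419))
```

View pics/s10.png

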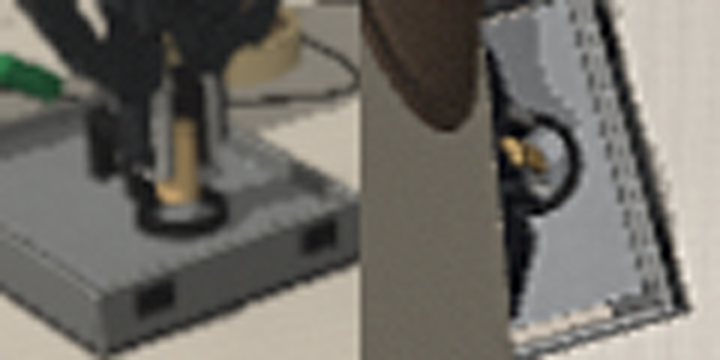

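>>> {"name": "step_arm", "arguments": {
  "slide": [
    [-0.1,0,0.3],
    [0,0,0.3],
    [0,0,0.3],
    [0,0,0.2],
    [0,0,0],
    [0,0,0]
  ],
  "delta_rot": [
    [0,0,0],
    [0,0,0],
    [0,0,0],
    [0,0,0],
    [0,0,0],
    [0,0,0]
  ],
  "fingers": [1.0,1.0,1.0,1.0,1.0,1.0]
}}

```text
t: 29.85
ee_pos: [0.4713, 0.2135, 0.0393]
tool_rot: [-180.0, -0.0, 107.0]
force: [0.5, -0.5, -0.7]
opening: 0.171
grasp_force: 29.6
```

>>> {"name": "step_arm", "arguments": {
  "slide": [
    [0,0,0.1],
    [0,0,0],
    [0,0,0],
    [0,0,0],
    [0,0,0],
    [0,0,0],
    [0,0,0],
    [0,0,0]
  ],
  "delta_rot": [
    [0,0,0],
    [0,0,0],
    [0,0,0],
    [0,0,0],
    [0,0,0],
    [0,0,0],
    [0,0,0],
    [0,0,0]
  ],
  "fingers": [1.0,1.0,1.6,1.8,2.0,2.3,2.7,2.7]
}}

```text
t: 30.85
ee_pos: [0.4712, 0.2135, 0.0383]
tool_rot: [-180.0, -0.0, 107.0]
force: [-0.2, 0.1, -0.4]
opening: 0.319
grasp_force: 0.0
```

>>> {"name": "step_arm", "arguments": {
  "slide": [
    [0,0,-1],
    [0,0,-2],
    [0,0,-4],
    [0,0,-5],
    [0,-2,-5],
    [0,-5,0],
    [0,-5,0],
    [0,0,0]
  ],
  "delta_rot": [
    [0,0,0],
    [0,0,0],
    [0,0,0],
    [0,0,0],
    [0,0,0],
    [0,0,0],
    [0,0,0],
    [0,0,0]
  ],
  "fingers": [2.7,2.7,2.7,2.7,2.7,2.7,2.7,2.7]
}}

```text
t: 31.85
ee_pos: [0.3545, 0.1779, 0.2096]
tool_rot: [179.9, -0.0, 107.0]
force: [-0.5, -0.0, -0.0]
opening: 0.319
grasp_force: 0.0
```

Run:
```python
from h import *
to(.4706,.2152)
f=viewer.grab_frame('side');W=cloud(f)
P=blob(W,(.471,.214),.016,.048,.07); print('cyl',len(P),P.mean(0),P[:,2].max())
b=f['color'][100:190,180:290,::-1]
P=blob(W,(.459,.256),.06,.0235,.0285); A=np.c_[P[:,:2],np.ones(len(P))]; print('tilt',np.degrees(np.linalg.lstsq(A,P[:,2],rcond=None)[0][:2]),np.median(P[:,2]))
for q,c,h in [('nut',(.478,-.21),.008),('boltA',(.474,-.286),.027),('boltB',(.566,-.297),.027)]: P=blob(W,c,.02,h-.002,h+.005); print(q,len(P),P.mean(0))
f=viewer.grab_frame('top'); t=f['color'][170:260,90:200,::-1]
cv2.imwrite('pics/s11.png',cv2.resize(np.hstack([b,t]),None,fx=3.6,fy=3.6,interpolation=cv2.INTER_CUBIC))
```

```text
t 31.85 pos [0.3545 0.1779 0.2096] yaw 107.0 grip 0.0 open 0.319 slide x 0.17 y 12.19 z None rz None
cyl 34 [0.46900105 0.21071843 0.05286399] 0.056156362883036215
tilt [ 0.14209403 -0.07382129] 0.025174953789766502
nut 87 [ 0.4771449  -0.21088208  0.00881289]
boltA 22 [ 0.47298879 -0.28654459  0.02874972]
boltB 23 [ 0.56544152 -0.29801925  0.02848099]
```

View pics/s11.png

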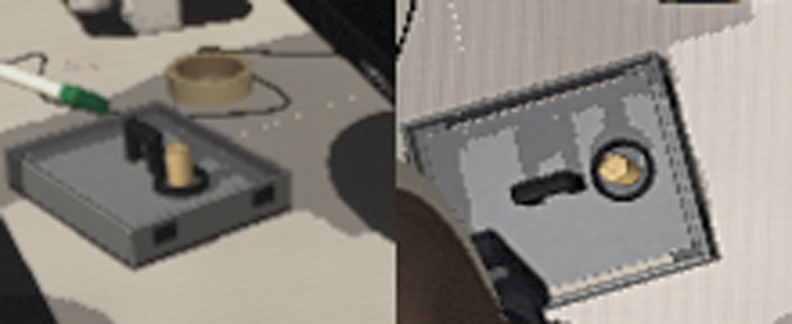

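The cylinder stands upright inside the ring (left view 180,165; right view 618,168), with its top at about 56 mm. The divider is flat, the nut and bolts haven't moved, and the robot is clear of everything.

```bash
python3 -c "
from plant import ticket
print(ticket.close_job())"
```

```text
the job is handed in; nothing more can be done
None
```

The case is packed in the order asked and handed in at about 32 s: discs in their recesses, divider flat on the ledges, cylinder upright in the ring, and the nut, bolts and pink look-alike left where they were.

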